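# Shut and latch the tape box for the road

## Robot

A 7-joint arm with a two-finger parallel gripper is mounted at the origin on the work surface. World frame = base frame: x ahead of the robot, y to its left, z up, the work surface at z = 0. Lengths are in m, angles in rad, forces in N, time in s.
With the tool pointing down it reaches from about 0.425 to 1.025 m from the base axis. Payload 9.4 kg.
Tool frame: the origin (TCP) lies midway between the tips of the shut fingers; the grasp point (between the pads) lies 19 mm behind it; z points along the fingers, y is the direction in which the jaws open and shut (so a half turn about z gives the same grasp; the last joint's range is limited). The gripper opens to 85 mm and grips with 20 to 120 N. Pads are 22 mm wide; open, the fingers measure 114 mm over their backs; the gripper's body (76 mm by 85 mm) begins 54 mm behind the grasp point. The pads swing forward as they close: fully open they stand 13 mm farther back than shut.
Start: joints at [1.231, 0.599, -0.003, 1.599, 0.002, 0.943, -0.08], TCP at [0.188, -0.7, 0.231] pointing down, gripper open.
Joint ranges: [-2.57, 2.57], [-0.35, 1.97], [-1.29, 1.29], [0.11, 2.56], [-1.05, 4.19], [0.11, 1.86], [-2.63, 2.63]. Speed limits (rad/s): [2.22, 2.22, 3.01, 3.01, 3.14, 3.14, 3.14].

## Interface

Orientations are given as [roll, pitch, yaw] about the fixed x, y, z axes, in that order (R = Rz(yaw) Ry(pitch) Rx(roll)).
In Python, from cell import * gives the robot as it stands.
- The arm moves only by the shell command python3 -m crank 'ROWS' [OPENING] [FORCE]. ROWS is JSON, a list of rows, each a list of 6 numbers: the shift along the tool's x, y, z in mm, then the turn, a rotation vector about the tool's x, y, z in degrees. A call has 1 to 5 rows; each row is the pose to reach, as a shift and turn from the pose commanded when the call began, along the tool's axes at that moment; what a row does not reach only later rows make up. A row lasts 1/10 s, in which the tool goes at most 50 mm and 8.59 degrees, less where a joint would pass 70% of its speed; a pose out of reach is approached as far as the arm can. A call with a gripper value outside its range is refused whole. OPENING is the closure, from 0 (fully open) to 1 (shut), set as the call begins (- or left out, the last holds). The fingers move at their own pace and stop on an object; FORCE is the grip in N (left out, the last holds). Time passes only in rows, so rows that repeat a pose let the fingers close. It gives the time, the measured TCP pose, the force and the opening at its end, in the units of the state.
- observe(): the state, without advancing time (a new reading comes with each control period).
- grab_frame(name): name is "scene" or "top" or "wrist"; returns (picture, depth): 400x640x3 uint8, red, green, blue; 400x640 float32, m along the optical axis (not along the pixel's ray), 0 where there is no reading.
- get_calibration(name): a dict with "mtx" (3x3 intrinsics, pixels), "eye" and "orientation" of the camera in the world. Camera axes: x right, y up, looking along -z (the intrinsics and any distortion apply to the point x, -y, -z); pixel columns grow to the right and rows downward; lengths in m; the calibration is good to about 2 mm. A picture is of the moment at which its call begins: read the wrist's pose just before it. get_calibration takes no time and is no camera call; for the wrist camera it gives the pose at the moment of the call.
- sign_off(): hands the job in, once; it reports no verdict.
The state is a dict: "clock": time; "qpos": joint angles; "qd": joint speeds; "joint_torque": joint torques, N m; "ee_pos": TCP position; "tcp_rot": TCP orientation; "wrist_force": force on the tool from outside, world axes, zero at the start; "wrist_torque": the same for the moment, N m; "opening": finger opening in m.
Only numpy, scipy, OpenCV 4.12 (cv2) and the standard library are available. Lean on these libraries where they do the work, as an engineer would, in place of code of your own. Each camera call takes 0.05 s, during which the arm holds its last target.

## Task

Before the caravan shop drives off, shut and latch the sliding lid of the wooden tape box: with a fingertip, push its orange knob along the L-shaped slot until the lid is fully shut, then push it round the corner and sideways to the very end of the short leg, and leave it there. Only push the knob, gently, without gripping it or forcing it; do not press on the clear lid, and leave the twine, tape rolls, pen jar and amber jar where they stand.

Things in the scene. Friction and masses are not known exactly. Their poses are not given: they have to be found in the camera images.
- tapebox: Wooden tape box, fixed, 300 mm along its x, y from -100 to +105 mm; origin at the middle of its underside, z up. A dark steel plate lies level on top: x -130 to +90, y +30 to +105 mm, its top 72 mm up. Its L slot, 16 mm wide: a long leg along +x (shuts the lid), then a 35 mm short leg along +y (latches). Only the knob rises above the plate
- lid_front (a point): middle of the top of the orange strip along the clear lid's leading edge (120 mm long, 65 mm above the counter). The clear lid sheet is 140 mm along x, its top 62 mm above the counter, lower than the plate; it moves with the knob
- lid (a joint): how far the lid has slid along the box's +x, m: 0 fully open, 0.125 fully shut against its stop. Slides stiffly (2 to 3 N) and stays where it is left; it moves with the knob
- knob (a joint): how far the knob has moved along the box's +y, m: 0 in the long leg, 0.035 at the end of the short leg. It moves only when the lid is shut (within 3 mm, the corner is rounded) and then keeps the lid from sliding; about 1.5 N of friction, stays where it is left, no spring. It cannot be lifted
- knob_mid (a point): the middle of the upright orange knob, 23 mm in diameter and 35 mm tall: 93 mm above the counter, the knob from 76 to 111 mm
- slot_start (a point): point on the slot's centre line, level with the plate's top (72 mm), where the knob's axis is with the lid fully open
- slot_corner (a point): the same where the knob's axis is with the lid fully shut: the corner of the L
- slot_end (a point): the same for the end of the short leg, where the knob's axis must finish
- twine: loose spool of white twine with a black band, 60 mm in diameter, 66 mm tall, upright; origin at the centre of its underside; leave alone
- rolls: loose stack of three paper tape rolls, 56 mm in diameter, 55 mm tall; origin at the centre of its underside; leave alone
- pencup: loose glass jar full of pens, 58 mm in diameter, 85 mm tall, pens up to 145 mm; origin at the centre of its underside; leave alone
- jar: loose amber jar with brass lid, 58 mm in diameter, 71 mm tall; origin at the centre of its underside; leave alone

How it is judged:
On the way:
1. the lid is pushed shut along the long leg, the knob still before or in the corner (value of joint lid above 0.119 m and value of joint knob below 0.02 m), for 0.05 s.
At the end, for the whole second after the job is handed in: The lid is shut (slid at least 119 of 125 mm) and the knob rests at the end of the short leg (at least 31 of 35 mm, its axis within 7 mm of the slot's end), left alone (value of joint lid above 0.119 m and value of joint knob above 0.031 m and velocity of joint knob below 0.005 m/s and horizontal distance between knob_mid and slot_end below 0.007 m); the robot touches nothing.
It fails at once if the knob is gripped or forced: more than 35 N of finger force on it (contact force between the fingers and knob above 35 N).
It fails at once if the clear lid itself is pressed or pushed with more than 5 N (contact force between the fingers and lid_c0 above 5 N).
It fails at once if the twine, rolls, pen jar or amber jar is lifted or shifted by more than 15 mm (distance of any of twine, pencup, rolls, jar from where it was at the start of the episode above 0.015 m).
It also fails if it takes over 42 s, if anything falls off the work surface, if the arm or the gripper's body presses on something with over 40 N, if the wrist force passes 120 N, or if a joint passes its speed limit or range.

## Working session

There is one attempt and no reset: what is moved stays moved. The work goes in short steps, Python scripts to look and compute and a shell command to move; the robot and the scene stay as the last step left them, time stands still between calls to the robot, and variables do not carry over. Pictures are saved under pics/ and viewed, and the job is handed in when it is done.

```bash
mkdir -p pics; ls; python3 - <<'E'
from cell import *
import cv2,numpy as np
s=observe();print(s['clock'],s['ee_pos'],s['tcp_rot'],s['opening'])
for n in ("scene","top"):
    p,d=grab_frame(n);cv2.imwrite(f'pics/{n}0.png',p[:,:,::-1]);np.savez(f'pics/{n}0.npz',p=p,d=d)
    c=get_calibration(n);print(n,c)
E
```

```text
pics
0.0 [ 0.18822475 -0.6996592   0.23043986] [-3.14008410e+00  1.41460064e-04  2.62903320e-01] 0.0853739365714123
scene {'mtx': array([[438.37280711,   0.        , 320.54746899],
       [  0.        , 438.37280711, 197.12649069],
       [  0.        ,   0.        ,   1.        ]]), 'eye': array([1.111957  , 0.13480521, 0.81652729]), 'orientation': array([ 6.18726570e-01, -1.40125888e-03,  1.76616681e+00])}
top {'mtx': array([[464.35795549,   0.        , 324.52355483],
       [  0.        , 464.35795549, 192.19609437],
       [  0.        ,   0.        ,   1.        ]]), 'eye': array([0.52912549, 0.02011467, 1.04193545]), 'orientation': array([ 0.10574088,  0.01776968, -1.5642626 ])}
```

View pics/scene0.png

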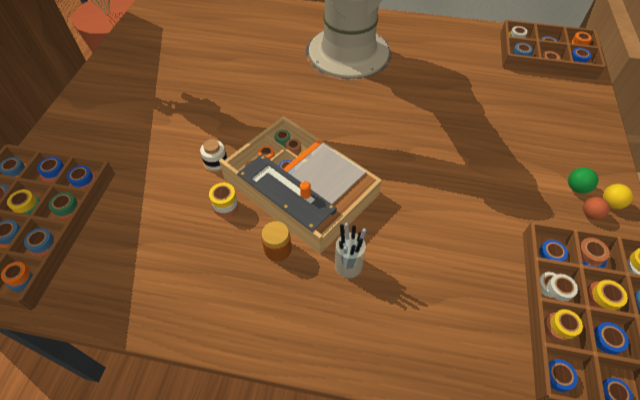

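View pics/top0.png

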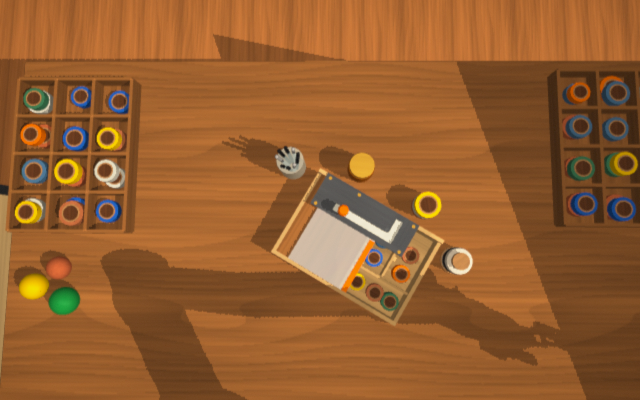

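```bash
cat > h.py <<'E'
import numpy as np,cv2
from scipy.spatial.transform import Rotation as R
from cell import *
def world(c,u,v,z=None,d=None):
    K=c['mtx'];r=R.from_euler('xyz',c['orientation']).as_matrix()
    ray=r@np.array([(u-K[0,2])/K[0,0],-(v-K[1,2])/K[1,1],-1.])
    if d is None: d=(z-c['eye'][2])/ray[2]
    return c['eye']+d*ray
def proj(c,P):
    K=c['mtx'];r=R.from_euler('xyz',c['orientation']).as_matrix()
    p=r.T@(np.asarray(P)-c['eye']);return K[0,0]*p[0]/-p[2]+K[0,2],K[1,1]*-p[1]/-p[2]+K[1,2]
E
python3 - <<'E'
from h import *
for n,(a,b,w,h) in dict(top=(260,140,220,190),scene=(190,100,210,190)).items():
    f=np.load(f'pics/{n}0.npz');p=f['p'];d=f['d'];c=get_calibration(n)
    cv2.imwrite(f'pics/{n}0z.png',cv2.resize(p[b:b+h,a:a+w,::-1],None,fx=3.5,fy=3.1,interpolation=cv2.INTER_CUBIC)if 0 else cv2.resize(p[b:b+h,a:a+w,::-1],None,fx=3,fy=3,interpolation=cv2.INTER_CUBIC))
    # knob: orange pixels z>0.075
    K=c['mtx'];r=R.from_euler('xyz',c['orientation']).as_matrix()
    u,v=np.meshgrid(np.arange(640),np.arange(400))
    ray=np.stack([(u-K[0,2])/K[0,0],-(v-K[1,2])/K[1,1],-np.ones(u.shape)],-1)@r.T
    W=c['eye']+ray*d[...,None]
    pi=p.astype(int);o=(pi[...,0]>170)&(pi[...,1]<140)&(pi[...,2]<80)
    roi=np.zeros(o.shape,bool);roi[b:b+h,a:a+w]=1
    k=o&roi&(W[...,2]>0.080)&(W[...,2]<.13);print(n,'knob',k.sum(),W[k].mean(0),W[k].min(0),W[k].max(0))
    t=k&(W[...,2]>.105);print('top',t.sum(),W[t].mean(0) if t.any() else 0)
    s=o&roi&(abs(W[...,2]-.065)<.008);print('strip',s.sum(),W[s].mean(0))
    L=cv2.minAreaRect(W[s][:,:2].astype(np.float32)*1000);print(L)
    dark=roi&(pi.max(-1)<95)&(abs(W[...,2]-.072)<.006);print('plate',dark.sum(),cv2.minAreaRect(W[dark][:,:2].astype(np.float32)*1000))
    for name,(z0,z1) in {}.items():pass
E
```

```text
top knob 87 [0.59234562 0.00059898 0.11053049] [ 0.58213999 -0.01010663  0.1037479 ] [0.60232462 0.01002741 0.11493825]
top 86 [0.59224832 0.00067827 0.11060935]
strip 639 [ 0.50597307 -0.0015972   0.06226676]
((536.7150268554688, -77.262451171875), (364.526123046875, 280.0656433105469), 60.0899772644043)
plate 2223 ((585.5823974609375, -44.306297302246094), (216.83294677734375, 73.15855407714844), 59.7105712890625)
scene knob 69 [0.59673416 0.00071717 0.1101986 ] [ 0.58613758 -0.00952417  0.10528024] [0.60504541 0.00963564 0.11354487]
top 69 [0.59673416 0.00071717 0.1101986 ]
strip 227 [ 0.49320937 -0.03533133  0.06560896]
((559.7509155273438, -72.79840087890625), (316.447265625, 251.96180725097656), 27.720134735107422)
plate 2389 ((616.7767944335938, 0.6623992919921875), (326.2865295410156, 81.03717041015625), 58.17589569091797)
```

View pics/top0z.png

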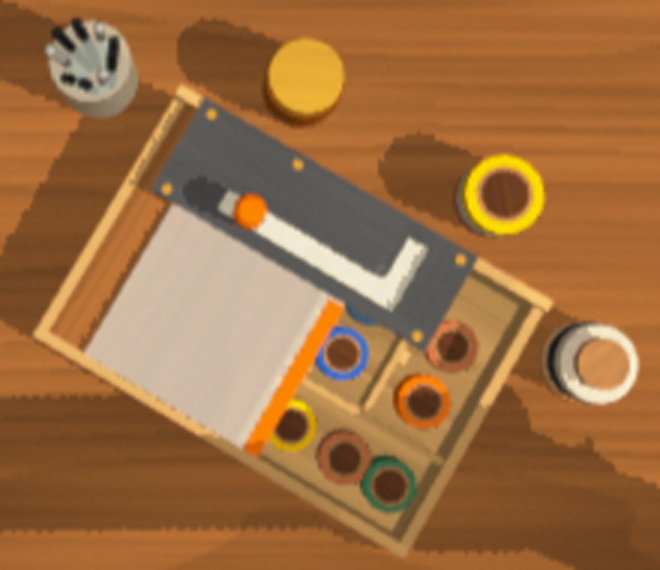

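View pics/scene0z.png

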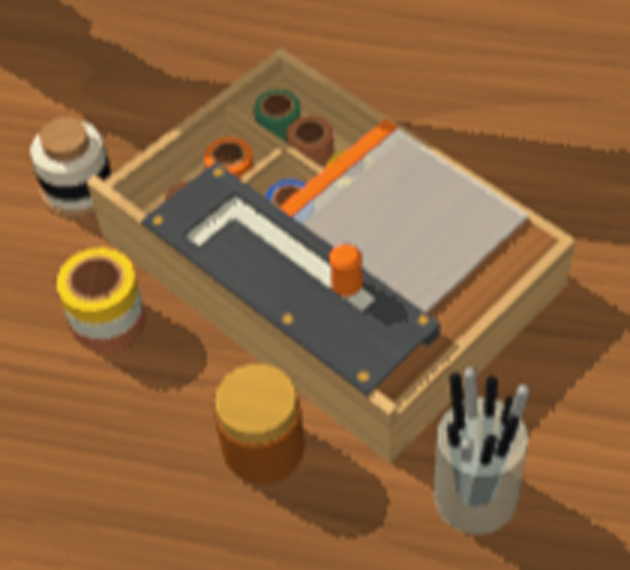

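```bash
python3 - <<'E'
from h import *
c=get_calibration('top');f=np.load('pics/top0.npz');p=f['p'].astype(int);d=f['d']
Z=lambda x,y:np.array([260+x/3-.33,140+y/3-.33])
# plate corner pixels from zoom
for nm,(x,y),z in [('slotA',(225,200),.072),('corner_in',(381,273),.072),('corner_out',(390,309),.072),('endL',(408,237),.072),('endR',(428,247),.072),
  ('plateTL',(203,98),.072),('plateBL',(153,187),.072),('plateTR',(476,260),.072),('plateBR',(425,344),.072),('stripT',(338,304),.065),('stripB',(252,452),.065)]:
    print(nm,world(c,*Z(x,y),z=z).round(4))
m=np.zeros(d.shape,bool);m[198:250,330:410]=1
w=m&(p.min(-1)>150)
v,u=np.nonzero(w)
P=np.array([world(c,a,b,z=.072) for a,b in zip(u,v)])
print(w.sum(),d[w].mean(), world(c,375,227,d=d[227,375]))
th=np.radians(-120.3);ex=np.array([np.cos(th),np.sin(th)]);ey=np.array([-ex[1],ex[0]])
pl=np.array([.58558,-.04431]);O=pl-(-.020*ex+.0675*ey);print('O',O)
B=np.stack([(P[:,:2]-O)@ex,(P[:,:2]-O)@ey],1)*1000
for q in range(-100,90,12):
    s=B[abs(B[:,0]-q)<6]
    if len(s):print(q,s[:,1].min().round(1),s[:,1].max().round(1),np.median(s[:,1]).round(1),len(s))
k=np.array([.5935,.0007]);print('knob box',(k-O)@ex,(k-O)@ey)
E
```

```text
slotA [0.6023 0.0166 0.072 ]
corner_in [ 0.5522 -0.0916  0.072 ]
corner_out [ 0.5274 -0.0976  0.072 ]
endL [ 0.5772 -0.1105  0.072 ]
endR [ 0.5704 -0.1243  0.072 ]
plateTL [0.6741 0.0324 0.072 ]
plateBL [0.6112 0.0669 0.072 ]
plateTR [ 0.5616 -0.1573  0.072 ]
plateBR [ 0.5036 -0.1215  0.072 ]
stripT [ 0.5307 -0.0624  0.065 ]
stripB [ 0.4288 -0.0028  0.065 ]
1363 0.9657749 [ 0.55989326 -0.06815312  0.06443744]
O [ 0.51721025 -0.0275223 ]
-76 14.5 51.4 25.9 28
-64 -5.2 29.8 15.7 80
-52 -26.5 59.1 8.6 155
-40 -30.1 58.7 8.1 206
-28 -23.7 58.9 11.9 190
-16 -16.3 58.8 15.8 168
-4 -8.9 58.7 18.7 147
8 -2.6 58.6 22.8 130
20 4.8 59.2 50.5 48
32 43.4 59.5 51.5 46
44 43.3 93.0 63.3 110
56 43.7 92.3 67.9 55
knob box -0.06285729251342577 0.051629304412891666
```

```bash
cat >> h.py <<'E'
th=np.radians(-120.3);ex=np.array([np.cos(th),np.sin(th)]);ey=np.array([-ex[1],ex[0]]);O=np.array([.51721,-.02752])
def goal(bx,by,z):
    "shift (mm, tool axes) and turn to reach box point bx,by mm, height z m, with tool x=-ex,y=ey,z down"
    s=observe();r=R.from_euler('xyz',s['tcp_rot'])
    P=np.append(O+bx/1000*ex+by/1000*ey,z)
    T=R.from_matrix(np.array([np.append(-ex,0),np.append(ey,0),[0,0,-1]]).T)
    print('at',box(),'goal',P.round(4),'shift',(r.inv().apply(P-s['ee_pos'])*1000).round(1),'turn',np.degrees((r.inv()*T).as_rotvec()).round(2))
def box():
    e=observe()['ee_pos'];q=e[:2]-O;return [round(1000*float(a),1) for a in (q@ex,q@ey,e[2])]
E
python3 - <<'E'
from h import *
goal(-108,51.5,.21);goal(-108,51.5,.088)
c=get_calibration('top');f=np.load('pics/top0.npz');p=f['p'].astype(int)
B=[]
for v in range(210,250):
  for u in range(370,410):
    if p[v,u].min()>150:
        q=world(c,u,v,z=.072)[:2]-O;B.append((q@ex*1000,q@ey*1000))
B=np.array(B);s=B[(B[:,1]>64)&(B[:,1]<96)&(B[:,0]>35)];print(s.min(0),s.max(0),s.mean(0))
for n,u,v,z in [('pen',290,160,.085),('jar',362,166,.071),('rolls',428,204,.055),('twine',459,261,.066)]:
    q=world(c,u,v,z=z)[:2]-O;print(n,(q@ex*1000).round(),(q@ey*1000).round())
E
```

```text
at [746.4, 55.1, 230.5] goal [0.6162 0.0397 0.21  ] shift [ 605.4 -602.9   21.3] turn [-8.000e-02 -2.000e-02 -4.464e+01]
at [746.4, 55.1, 230.5] goal [0.6162 0.0397 0.088 ] shift [ 605.4 -602.7  143.3] turn [-8.000e-02 -2.000e-02 -4.464e+01]
[42.1215959  64.31520959] [54.95127658 93.00338533] [48.42342047 78.39335631]
pen -210.0 86.0
jar -75.0 154.0
rolls 86.0 157.0
twine 198.0 85.0
```

```bash
python3 -m crank '[[34,-34,0,0,0,-8],[68,-68,0,0,0,-16],[102,-102,0,0,0,-24],[136,-136,0,0,0,-32],[170,-170,0,0,0,-40]]' 1 20; python3 -c "
from h import *
goal(-108,51.5,.21)"
```

```text
clock: 0.6
ee_pos: [0.3089, -0.4899, 0.2311]
tcp_rot: [-3.141, 0.0, 0.967]
wrist_force: [0.7, 0.5, -0.2]
opening: 0.0126
at [504.3, 53.4, 231.1] goal [0.6162 0.0397 0.21  ] shift [610.5 -48.   21.1] turn [-0.01 -0.   -4.32]
```

```bash
python3 -m crank '[[48,-4,2,0,0,-4.3],[96,-8,4,0,0,-4.3],[144,-12,6,0,0,-4.3],[192,-16,8,0,0,-4.3],[240,-20,10,0,0,-4.3]]';python3 -m crank '[[48,0,2,0,0,0],[96,0,4,0,0,0],[144,0,6,0,0,0],[192,0,8,0,0,0],[240,0,10,0,0,0]]'; python3 -c "
from h import *
goal(-108,51.5,.21)"
```

```text
clock: 1.1
ee_pos: [0.4299, -0.2819, 0.2211]
tcp_rot: [-3.141, 0.0, 1.036]
wrist_force: [0.7, -0.4, -0.2]
opening: 0.0003
clock: 1.6
ee_pos: [0.5523, -0.0753, 0.211]
tcp_rot: [-3.141, 0.0, 1.036]
wrist_force: [0.8, -0.8, 0.3]
opening: 0.0002
at [23.6, 54.4, 211.0] goal [0.6162 0.0397 0.21  ] shift [131.5  -3.7   1. ] turn [-0.01  0.02 -0.35]
```

```bash
python3 -m crank '[[44,-1,0,0,0,-0.3],[88,-2,0,0,0,-0.3],[131,-3,0,0,0,-0.3],[131,-3,40,0,0,-0.3],[131,-3,70,0,0,-0.3]]'; python3 -c "
from h import *
goal(-108,51.5,.09)
for n,(a,b,w,h) in dict(top=(260,140,220,190),scene=(190,100,210,190)).items():
    p,d=grab_frame(n);cv2.imwrite(f'pics/{n}1z.png',cv2.resize(p[b:b+h,a:a+w,::-1],None,fx=3,fy=3,interpolation=cv2.INTER_CUBIC))
"
```

```text
clock: 2.1
ee_pos: [0.6162, 0.0391, 0.1399]
tcp_rot: [3.142, -0.001, 1.044]
wrist_force: [-0.1, -0.3, -0.2]
opening: 0.0003
at [-107.5, 51.8, 139.9] goal [0.6162 0.0397 0.09  ] shift [ 0.5 -0.3 49.9] turn [ 0.   -0.04  0.12]
```

View pics/scene1z.png

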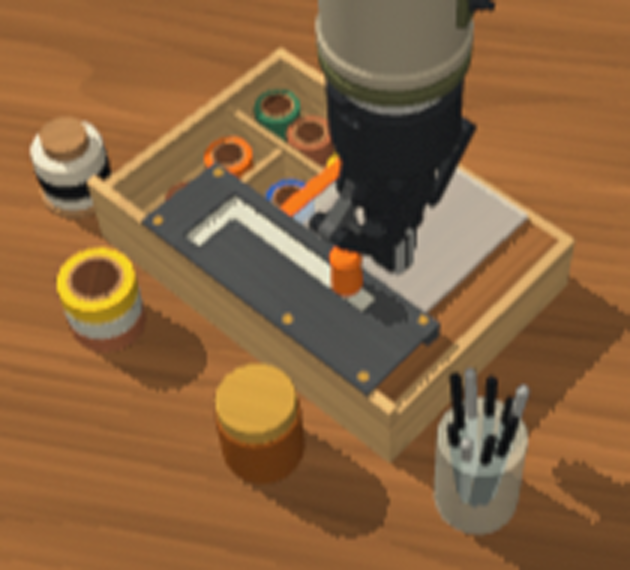

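View pics/top1z.png

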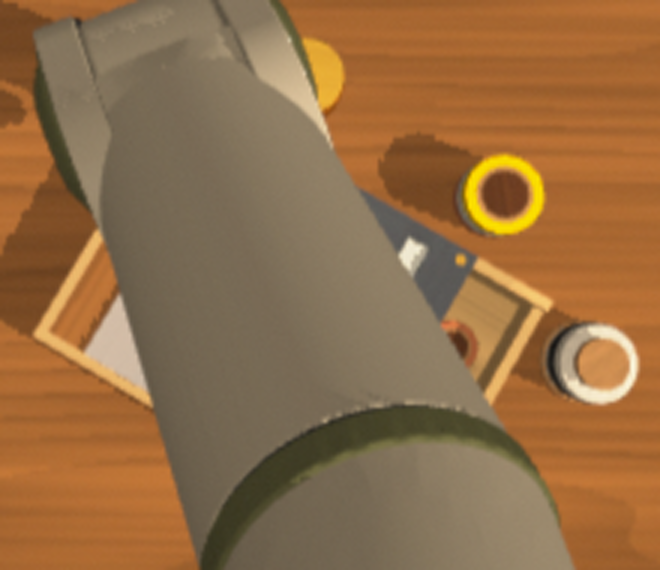

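```bash
python3 -m crank '[[0,0,25,0,0,0],[0,0,50,0,0,0],[-6,0,50,0,0,0],[-12,0,50,0,0,0],[-16,0,50,0,0,0]]';  python3 -c "
from h import *
print(box())
for n,(a,b,w,h) in dict(scene=(230,120,150,110)).items():
    p,d=grab_frame(n);cv2.imwrite(f'pics/{n}2z.png',cv2.resize(p[b:b+h,a:a+w,::-1],None,fx=5,fy=5,interpolation=cv2.INTER_CUBIC))
"
```

```text
clock: 2.7
ee_pos: [0.6082, 0.0223, 0.093]
tcp_rot: [3.14, -0.001, 1.04]
wrist_force: [0.0, -0.0, 0.6]
opening: -0.0002
[-88.9, 53.4, 93.0]
```

View pics/scene2z.png

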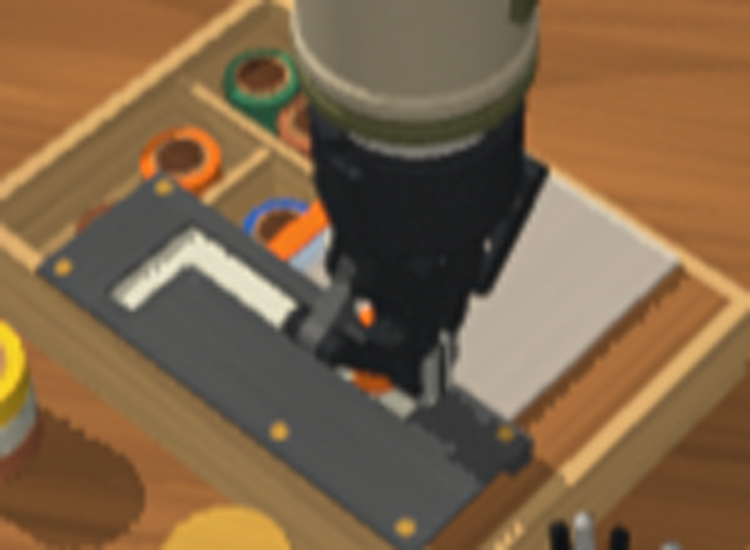

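```bash
python3 -c "
from h import *
p,d=grab_frame('scene');c=get_calibration('scene')
for u,v in [(296,182),(292,187),(300,175),(305,185),(317,195),(314,193),(306,190),(303,183),(310,188)]:
    P=world(c,u,v,d=float(d[v,u]));q=P[:2]-O;print(u,v,p[v,u],(q@ex*1000).round(),(q@ey*1000).round(),(P[2]*1000).round())
p,d=grab_frame('wrist');cv2.imwrite('pics/w2.png',p[:,:,::-1])
"
```

```text
296 182 [90 91 87] -91.0 102.0 191.0
292 187 [98 97 94] -91.0 112.0 186.0
300 175 [38 39 41] -93.0 93.0 205.0
305 185 [40 42 45] -85.0 73.0 148.0
317 195 [66 66 63] -100.0 56.0 111.0
314 193 [85 85 80] -97.0 61.0 121.0
306 190 [26 27 28] -100.0 86.0 159.0
303 183 [254 124  29] -60.0 53.0 114.0
310 188 [27 29 29] -96.0 71.0 146.0
```

View pics/w2.png

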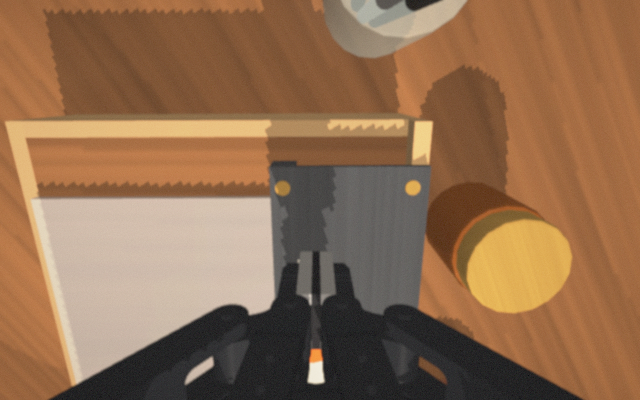

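```bash
python3 -m crank '[[-5,-1,2,0,0,0],[-12,-1,2,0,0,0],[-20,-1,2,0,0,0],[-28,-1,2,0,0,0],[-36,-1,2,0,0,0]]';python3 -m crank '[[-8,0,0,0,0,0],[-16,0,0,0,0,0],[-24,0,0,0,0,0],[-32,0,0,0,0,0],[-40,0,0,0,0,0]]';  python3 -c "
from h import *
print(box())
for n,(a,b,w,h) in dict(scene=(190,100,210,190)).items():
    p,d=grab_frame(n);cv2.imwrite(f'pics/{n}3z.png',cv2.resize(p[b:b+h,a:a+w,::-1],None,fx=3,fy=3,interpolation=cv2.INTER_CUBIC))
"
```

```text
clock: 3.35
ee_pos: [0.5886, -0.0078, 0.0894]
tcp_rot: [3.141, -0.0, 1.041]
wrist_force: [1.5, 1.3, 1.4]
opening: 0.0001
clock: 3.85
ee_pos: [0.5683, -0.0424, 0.0892]
tcp_rot: [3.142, -0.0, 1.041]
wrist_force: [2.0, 1.9, 0.9]
opening: -0.0001
[-12.9, 51.6, 89.2]
```

View pics/scene3z.png

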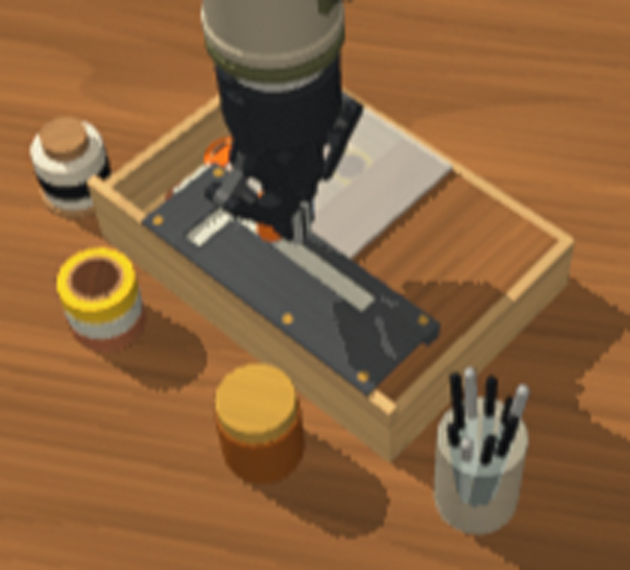

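```bash
python3 -m crank '[[-7,0,0,0,0,0],[-14,0,0,0,0,0],[-21,0,0,0,0,0],[-27,0,0,0,0,0],[-31,0,0,0,0,0]]';python3 -m crank '[[-1.5,0,0,0,0,0],[-3,0,0,0,0,0]]';python3 -m crank '[[-1.5,0,0,0,0,0],[-3,0,0,0,0,0]]';  python3 -c "
from h import *
print(box())"
```

```text
clock: 4.4
ee_pos: [0.5525, -0.0692, 0.0892]
tcp_rot: [-3.141, 0.0, 1.041]
wrist_force: [2.8, 2.1, 0.3]
opening: 0.0
clock: 4.6
ee_pos: [0.5513, -0.0711, 0.0892]
tcp_rot: [-3.141, 0.0, 1.041]
wrist_force: [0.9, 0.3, -1.0]
opening: 0.0
clock: 4.8
ee_pos: [0.5499, -0.0736, 0.0892]
tcp_rot: [-3.142, -0.0, 1.042]
wrist_force: [2.6, 1.7, 0.1]
opening: -0.0
[23.3, 51.5, 89.2]
```

```bash
python3 -m crank '[[-1,0,0,0,0,0],[-2,0,0,0,0,0]]';python3 -m crank '[[-1,0,0,0,0,0],[-2,0,0,0,0,0]]';  python3 -c "
from h import *
print(box())"
```

```text
clock: 5.0
ee_pos: [0.5488, -0.0754, 0.0892]
tcp_rot: [-3.142, 0.0, 1.041]
wrist_force: [1.4, 1.1, 0.2]
opening: -0.0004
clock: 5.2
ee_pos: [0.5479, -0.0771, 0.0893]
tcp_rot: [3.142, -0.0, 1.041]
wrist_force: [3.1, 1.8, -0.1]
opening: 0.0001
[27.4, 51.5, 89.3]
```

```bash
python3 -m crank '[[-1,0,0,0,0,0],[-2,0,0,0,0,0]]';python3 -m crank '[[-1,0,0,0,0,0],[-1,0,0,0,0,0]]';  python3 -c "
from h import *
print(box())"
```

```text
clock: 5.4
ee_pos: [0.5478, -0.0776, 0.0894]
tcp_rot: [3.141, -0.002, 1.042]
wrist_force: [4.0, 7.1, -2.7]
opening: 0.0002
clock: 5.6
ee_pos: [0.5477, -0.0776, 0.0894]
tcp_rot: [3.14, -0.003, 1.043]
wrist_force: [4.7, 8.9, -2.7]
opening: 0.0001
[27.8, 51.6, 89.4]
```

```bash
python3 -m crank '[[12,0,0,0,0,0],[27,0,0,0,0,0],[27,-20,0,0,0,0],[27,-40,0,0,0,0],[27,-40,0,0,0,0]]';  python3 -c "
from h import *
print(box())
for n,(a,b,w,h) in dict(scene=(190,100,210,190)).items():
    p,d=grab_frame(n);cv2.imwrite(f'pics/{n}4z.png',cv2.resize(p[b:b+h,a:a+w,::-1],None,fx=3,fy=3,interpolation=cv2.INTER_CUBIC))
"
```

```text
clock: 6.1
ee_pos: [0.523, -0.0344, 0.0891]
tcp_rot: [-3.139, 0.002, 1.044]
wrist_force: [0.2, -0.3, 0.6]
opening: -0.0001
[3.0, 8.5, 89.1]
```

View pics/scene4z.png

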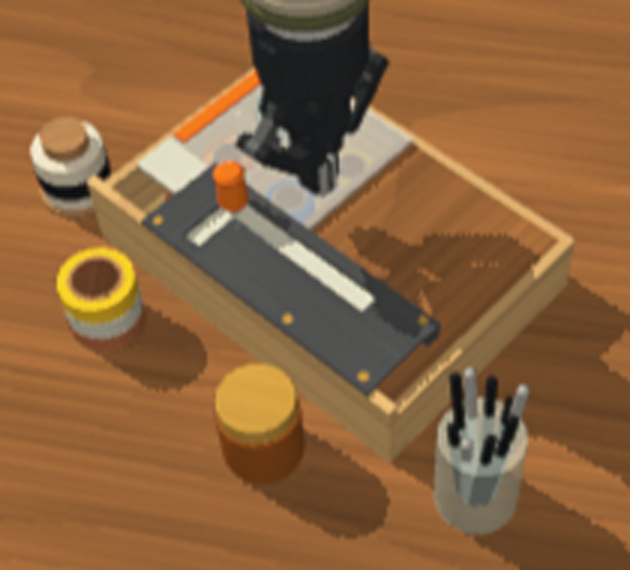

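```bash
cat >> h.py <<'E'
def knob():
    p,d=grab_frame('scene');c=get_calibration('scene');pi=p.astype(int);W=[]
    for v in range(130,200):
        for u in range(230,330):
            if pi[v,u,0]>170 and pi[v,u,1]<150 and pi[v,u,2]<90:
                P=world(c,u,v,d=float(d[v,u]))
                if .104<P[2]<.125: q=P[:2]-O;W.append((q@ex*1000,q@ey*1000))
    W=np.array(W);print('knob top box xy',len(W),W.mean(0).round(1) if len(W) else '');return p
E
python3 -m crank '[[-12,0,0,0,0,0],[-24,0,0,0,0,0],[-36,0,0,0,0,0],[-48,0,0,0,0,0],[-48,5,0,0,0,0]]';python3 -c "
from h import *
print(box());knob()"
```

```text
clock: 6.65
ee_pos: [0.5038, -0.0825, 0.0892]
tcp_rot: [-3.14, 0.002, 1.038]
wrist_force: [0.4, -0.1, 0.4]
opening: -0.0001
[54.3, 16.2, 89.2]
knob top box xy 62 [47.6 54.3]
```

```bash
python3 -m crank '[[2,3,0,0,0,0],[4,6,0,0,0,0],[4,11,0,0,0,0],[4,17,0,0,0,0],[4,23,0,0,0,0]]';python3 -c "
from h import *
print(box());p=knob();cv2.imwrite('pics/s5.png',cv2.resize(p[100:290,190:400,::-1],None,fx=3,fy=3))"
```

```text
clock: 7.2
ee_pos: [0.5278, -0.088, 0.0892]
tcp_rot: [-3.141, -0.0, 1.042]
wrist_force: [-0.9, 2.1, 0.3]
opening: 0.0001
[46.9, 39.7, 89.2]
knob top box xy 63 [47.1 66.3]
```

View pics/s5.png

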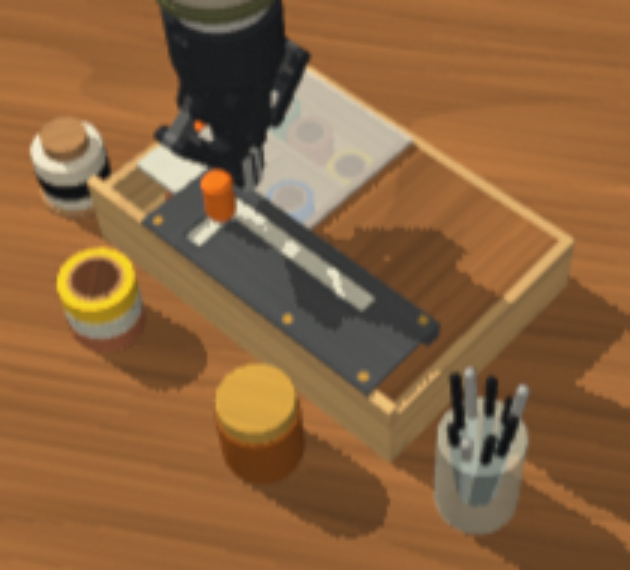

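```bash
python3 -m crank '[[-1,5,0,0,0,0],[-2,10,0,0,0,0],[-2,14,0,0,0,0],[-2,17,0,0,0,0],[-2,19,0,0,0,0]]';python3 -m crank '[[0,1,0,0,0,0],[0,2,0,0,0,0]]';python3 -c "
from h import *
print(box());knob()"
```

```text
clock: 7.75
ee_pos: [0.5429, -0.1, 0.0892]
tcp_rot: [-3.141, 0.0, 1.041]
wrist_force: [-0.4, 0.7, -0.6]
opening: 0.0
clock: 7.95
ee_pos: [0.5444, -0.1008, 0.0892]
tcp_rot: [-3.141, 0.0, 1.041]
wrist_force: [-0.7, 1.0, -0.4]
opening: -0.0
[49.6, 60.4, 89.2]
knob top box xy 63 [47.3 87.1]
```

```bash
python3 -m crank '[[0,1,0,0,0,0],[0,2,0,0,0,0]]';python3 -m crank '[[0,1,0,0,0,0],[0,1,0,0,0,0]]';python3 -c "
from h import *
print(box());knob()"
```

```text
clock: 8.2
ee_pos: [0.5461, -0.1017, 0.0892]
tcp_rot: [-3.141, 0.0, 1.041]
wrist_force: [-1.8, 0.4, -0.2]
opening: -0.0004
clock: 8.4
ee_pos: [0.5465, -0.102, 0.0891]
tcp_rot: [-3.14, 0.0, 1.041]
wrist_force: [-2.7, 1.3, 0.7]
opening: -0.0002
[49.5, 62.9, 89.1]
knob top box xy 68 [47.  89.4]
```

```bash
python3 -m crank '[[0,1,0,0,0,0],[0,1.5,0,0,0,0],[0,1.5,0,0,0,0]]'; python3 -c "
from h import *
print(box());knob()"
```

```text
clock: 8.75
ee_pos: [0.5468, -0.1022, 0.0891]
tcp_rot: [-3.139, 0.001, 1.042]
wrist_force: [-7.9, 4.2, 3.5]
opening: 0.0
[49.6, 63.2, 89.1]
knob top box xy 67 [47.  89.5]
```

At the end stop (9 N). Backing off along -y, then up.

```bash
python3 -m crank '[[0,-10,0,0,0,0],[0,-25,0,0,0,0],[0,-35,-20,0,0,0],[0,-35,-60,0,0,0],[0,-35,-100,0,0,0]]'; python3 -m crank '[[0,-40,0,0,0,0],[0,-80,0,0,0,0],[0,-120,0,0,0,0],[0,-120,0,0,0,0]]'; python3 -c "
from h import *
print(box());p=knob();cv2.imwrite('pics/s6.png',cv2.resize(p[100:290,190:400,::-1],None,fx=3,fy=3))
p,d=grab_frame('top');cv2.imwrite('pics/t6.png',cv2.resize(p[140:330,260:480,::-1],None,fx=3,fy=3));print(observe()['wrist_force'],observe()['clock'])"
```

```text
clock: 9.3
ee_pos: [0.518, -0.085, 0.1902]
tcp_rot: [-3.142, -0.0, 1.042]
wrist_force: [0.9, -0.2, 0.6]
opening: -0.0003
clock: 9.7
ee_pos: [0.4105, -0.0233, 0.1896]
tcp_rot: [-3.141, 0.001, 1.044]
wrist_force: [0.6, 0.0, -0.4]
opening: 0.0004
[50.2, -94.3, 189.6]
knob top box xy 63 [47.1 89.7]
[ 1.47262557 -0.7021774   0.11695488] 9.8
```

View pics/s6.png

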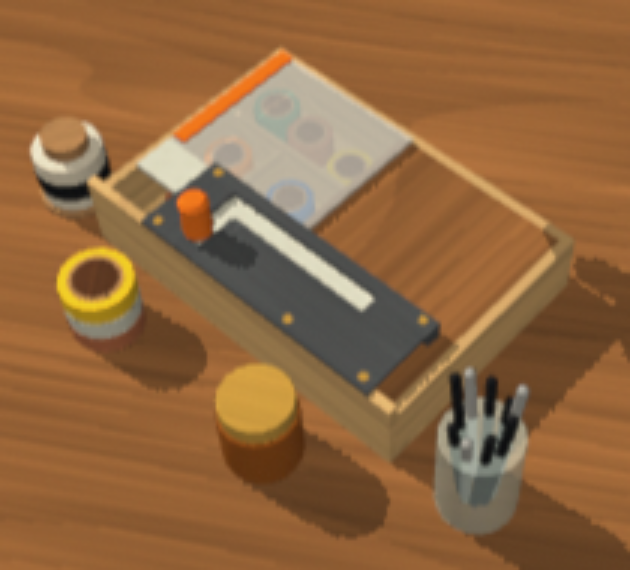

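View pics/t6.png

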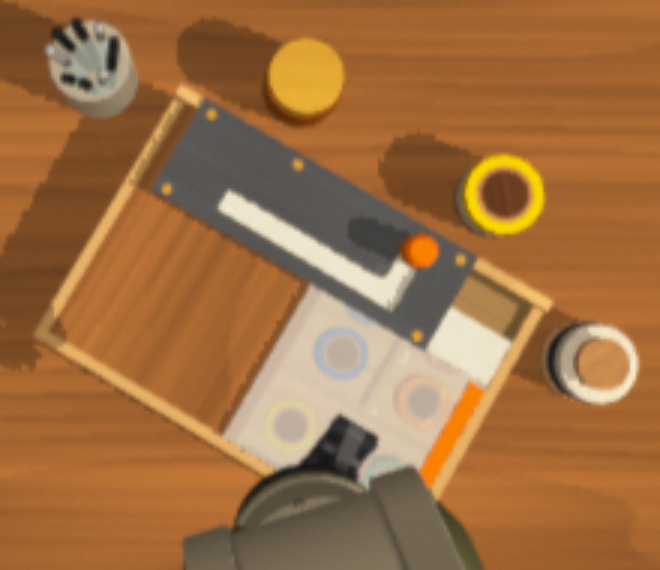

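The scene view shows the knob at about (195,215), at the end of the short leg, and the orange strip against the far wall. In the top view the knob is at (421,251), and the four loose objects are where they were in the first pictures.

```bash
python3 -c "
from cell import *
print(sign_off())"
```

```text
the job is handed in; nothing more can be done
None
```

The lid is shut and latched, and I handed the job in at about 9.8 s. I pushed the knob with the closed fingertips along the long leg to the stop. I then went round to its other side and pushed it to the end of the short leg.

- **Force:** the wrist force read at most about 10 N after any move, at the long-leg stop, and about 9 N at the end of the short leg. During the slides it was 1 to 4 N. I only saw readings at the end of each move, not continuously.
- **Knob position:** in the last pictures the knob had moved about 35 mm along the short leg and stayed put after the fingers left. The lid's orange strip lies close to the far wall.
- **Surroundings:** the twine, tape rolls, pen jar and amber jar look unmoved between the first and last pictures; I compared them by eye only. The fingertips stayed about 25 mm above the clear lid. The arm was clear of everything at hand-in.
- **Disagreement:** the two cameras differed by about 4 mm on the knob's absolute position at the start. I relied on how far it moved and on feeling both stops.

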